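# Slide the guard bar over the mirror

### The job

On the optics stand, the aluminium bar must guard the small square mirror mount: slide the bar along its channel, without lifting it off, so that it bridges the gap in which the mirror stands (not the gap with the round iris), and leave it lying flat across the channel and the end riser on that side, its end up against the riser's stop. Do not shift the mirror or the iris.

Things in the scene. Friction and masses are not known exactly. Their poses are not given: they have to be found in the camera images.
- stand: Fixed stand. Plain grey metal base plate 150 (x) x 540 (y) x 12 mm; origin under its centre on the table, y along the channel. Mid-plate a black channel block, y -100 to +100 mm, flat floor 85 mm above the table, side lips 6 mm high, 4.5 mm thick, 45 mm apart, ends open. Beyond each end a gap of 75 to 95 mm, then an end riser.
- riser_left: Black riser fixed on the plate at the stand's +y end, in line with the channel; 70 (x) x 62 (y) mm. Origin: centre of its underside, 12 mm above the table; its y points away from the channel. Flat landing y -31 to +19 mm, 71.5 mm above the origin (1.5 mm below the channel floor, so the bar runs onto it); then the stop, a wall y +19 to +31 mm, 21.5 mm above the landing.
- riser_right: The same riser at the stand's -y end, turned half round: its own y axis again points away from the channel, the same sizes hold.
- bar: Loose aluminium profile bar 40 (x) x 210 (y) x 20 (z) mm, about 0.25 kg, two dark grooves on top, ends alike. Origin: centre of its underside. Starts lying in the channel, its centre within 12 mm of the stand's. It stays balanced while its centre is over the block, and reaches a landing before that ends. Under 4 N on an end face slides it.
- mirror: Small loose mirror mount on the base plate in one of the two gaps (either side): round steel foot 32 mm across, black square frame 38 mm wide, 12 mm thick, round mirror on one face. Origin: centre of the foot's underside; top 74 mm above the table, below the bar.
- iris: Small loose iris in the other gap: round steel foot 32 mm across, upright aluminium disc 30 mm across with a short lever on top. Origin: centre of the foot's underside; top 75 mm above the table.
There are look-alikes about, which are no part of the job. Of the things like the bar, leave any that is purple; of the rest the smaller one is meant.

How it is judged (in metres and radians):
At the end, for the whole second after the job is handed in: The bar rests across channel block and mirror-side riser: end within 6 mm of its stop, within 10 mm of its middle line, aligned within 0.08 rad, height within 6 mm, level within 0.04 rad, at rest; mirror and iris within 10 mm of where they stood (((y of mirror in the frame of stand above 0 m and y of bar in the frame of riser_left between -0.092 and -0.082 m and x of bar in the frame of riser_left between -0.01 and 0.01 m and z of bar in the frame of riser_left between 0.067 and 0.079 m and angle between the y axis of bar and the y axis of riser_left, either way round below 0.08 rad) or (y of mirror in the frame of stand below 0 m and y of bar in the frame of riser_right between -0.092 and -0.082 m and x of bar in the frame of riser_right between -0.01 and 0.01 m and z of bar in the frame of riser_right between 0.067 and 0.079 m and angle between the y axis of bar and the y axis of riser_right, either way round below 0.08 rad)) and angle between bar's own z axis and vertical below 0.04 rad and linear speed of bar below 0.01 m/s and distance of each of mirror, iris from where it was at the start of the episode below 0.01 m); the robot touches nothing.
It fails at once if the bar is lifted more than 20 mm off its channel (z of bar in the frame of stand above 0.105 m).
It fails at once if the mirror is shifted by more than 10 mm (distance of mirror from where it was at the start of the episode above 0.01 m).
It fails at once if the iris is shifted by more than 10 mm (distance of iris from where it was at the start of the episode above 0.01 m).
It also fails if it takes over 38 s, if anything falls off the work surface, if the arm or the gripper's body presses on something with over 40 N, if the wrist force passes 120 N, or if a joint passes its speed limit or range.

### The arm

A 7-joint arm with a two-finger parallel gripper is mounted at the origin on the work surface. World frame = base frame: x ahead of the robot, y to its left, z up, the work surface at z = 0. Lengths are in m, angles in degrees, forces in N, time in s.
With the tool pointing down it reaches from about 0.425 to 0.825 m from the base axis. Payload 3.6 kg.
Tool frame: the origin (TCP) lies at the centre of the arm's flange, where the gripper is bolted on; the fingertips stand 173 mm ahead of it and the grasp point (between the pads) lies 155 mm ahead of it (ctrl.tcp_to_tips is the distance from the TCP to the fingertips, in m); z points along the fingers, y is the line along which they close (so a half turn about z gives the same grasp; the last joint's range is limited). The gripper opens to 85 mm and grips with 20 to 120 N. Pads are 22 mm wide; open, the fingers measure 114 mm over their backs; the gripper's body (76 mm by 85 mm) begins 54 mm behind the grasp point. The pads swing forward as they close: fully open they stand 13 mm farther back than shut.
Start: joints at [-69.586, 35.231, -0.722, 81.555, 0.464, 63.22, -2.315], TCP at [0.243, 0.603, 0.405] pointing down, gripper open.
Joint ranges: [-178.69, 178.69], [-17.37, 117.87], [-77.05, 75.6], [15.02, 138.74], [-78.02, 258.01], [0.78, 113.62], [-162.83, 162.83]. Speed limits (degrees/s): [159.86, 159.86, 180, 180, 180, 180, 180].

### API

Orientations are given as a 3x3 rotation matrix whose columns are the frame's x, y, z axes.
In Python, from bench import ctrl, imaging gives the robot as it stands. The module is installed in compiled form; this text tells all that it offers.
- The arm moves only by the tool carry_out, never from a script. Its argument "targets" is a list of rows, each a list of 7 numbers: the shift along the world's x, y, z in m, then the turn, a rotation vector about the world's x, y, z in rad, then the opening, from 0 (shut) to 1 (fully open). A call has 1 to 12 rows; each row is the pose to reach, as a shift and turn from the pose commanded when the call began; what a row does not reach only later rows make up. A row lasts 1/12 s, in which the tool goes at most 41.7 mm and 7.16 degrees, less where a joint would pass 70% of its speed; a pose out of reach is approached as far as the arm can. A call with a gripper value outside its range is refused whole. The fingers move at their own pace and stop on an object; "newtons" is the grip in N (left out, the last holds). Time passes only in rows, so rows that repeat a pose let the fingers close. It gives the time, the measured TCP pose, the force, the opening and the grip force at its end, in the units of the state.
- ctrl.sense(): the state, without advancing time (a new reading comes with each control period).
- imaging.camera(name): name is "scene" or "top"; returns the picture (400x640x3 uint8, red, green, blue); there is no depth.
- imaging.camera_params(name): a dict with "K" (3x3 intrinsics, pixels), "k1" (the pictures are not rectified: a ray, as slopes to the right and down, at radius r is drawn at 1 + k1 r^2 times it, then the intrinsics apply), "rvec" (rotation vector, rad) and "tvec" (3), from world to camera coordinates, as OpenCV has them. Camera axes: x right, y down, z forward; pixel columns grow to the right and rows downward; lengths in m; the calibration is good to about 2 mm. A picture is of the moment at which its call begins. camera_params takes no time and is no camera call.
- ctrl.finish_job(): hands the job in; it is judged then, once.
The state is a dict: "time_s": time; "q": joint angles; "joint_velocities": joint speeds; "joint_torque": joint torques, N m; "ee_pos": TCP position; "orientation": TCP orientation; "wrist_force": force on the tool from outside, world axes, zero at the start; "ft_torque": the same for the moment, N m; "gripper_width": opening from 0.0 (shut) to 1.0 (fully open); "finger_force": force on a finger pad.
Only numpy, scipy, OpenCV 4.12 (cv2) and the standard library are available. Lean on these libraries where they do the work, as an engineer would, in place of code of your own. Each camera call takes 0.05 s, during which the arm holds its last target. There are 200 camera calls.

## Working session

There is one attempt and no reset: what is moved stays moved. The work goes in short steps, Python scripts to look and compute and a tool call to move; the robot and the scene stay as the last step left them, time stands still between calls to the robot, and variables do not carry over. Pictures are saved under pics/ and viewed, at most 10 in all, crops included, and the job is handed in when it is done.

Besides the shell and the picture viewer there is one more tool, called after "Call:" in YAML: its name, and indented under it one key for each argument. carry_out: Moves the arm, as the interface text tells. Its arguments: {"type":"object","properties":{"targets":{"type":"array","items":{"type":"array","items":{"type":"number"}}},"newtons":{"type":"number"}},"required":["targets"]}

```bash
mkdir -p pics; python3 - <<'E'
from bench import ctrl, imaging
import cv2
for n in("scene","top"):
    im=imaging.camera(n); cv2.imwrite(f"pics/{n}0.png",im[:,:,::-1]); print(n,imaging.camera_params(n))
s=ctrl.sense();print(s["time_s"],s["ee_pos"],s["orientation"],ctrl.tcp_to_tips)
E
```

```text
scene {'K': array([[479.61864545,   0.        , 314.73641274],
       [  0.        , 479.61864545, 199.80677062],
       [  0.        ,   0.        ,   1.        ]]), 'k1': -0.10298375220645721, 'rvec': array([ 1.35525136,  1.97184106, -1.0046753 ]), 'tvec': array([ 0.1979072 , -0.15010185,  1.3733194 ])}
top {'K': array([[380.20945584,   0.        , 314.57371663],
       [  0.        , 380.20945584, 198.91975252],
       [  0.        ,   0.        ,   1.        ]]), 'k1': 0.0009657700158142732, 'rvec': array([ 2.14444754, -2.10384247,  0.16124895]), 'tvec': array([-0.04662861,  0.46171455,  0.86371773])}
0.1 [0.24264502 0.60269312 0.40360381] [[-9.27668736e-01  3.73403189e-01 -8.80411022e-04]
 [ 3.73404226e-01  9.27665955e-01 -2.27157400e-03]
 [-3.14856433e-05 -2.43601737e-03 -9.99997032e-01]] 0.1734
```

View pics/scene0.png

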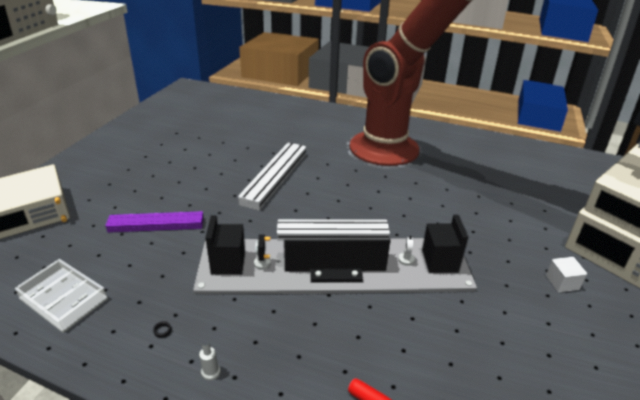

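View pics/top0.png

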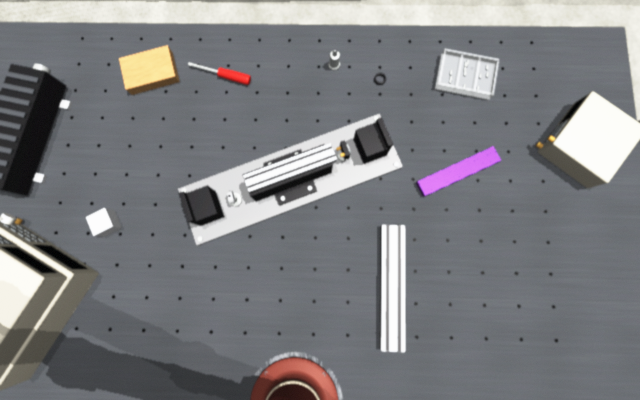

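Candidates: silver bar on the stand (top 290,170; scene 333,229), longer silver bar on the table (top 393,288; scene 273,175), and purple bar (top 460,170; leave it). I choose the smaller silver bar, the one on the stand. The gap item at top (343,150) looks like the mirror and the one at (233,197) like the iris. I'll check both in a close crop.

```bash
cat > h.py <<'E'
import numpy as np, cv2
from bench import imaging
def ray(n,px):
    p=imaging.camera_params(n);K=p["K"];R=cv2.Rodrigues(p["rvec"])[0];t=p["tvec"]
    u=cv2.undistortPoints(np.float64(px).reshape(-1,1,2),K,np.array([p["k1"],0,0,0]))[:,0]
    d=np.c_[u,np.ones(len(u))]@R
    return -R.T@t,d
def plane(n,px,z):
    c,d=ray(n,px); return c+d*((z-c[2])/d[:,2])[:,None]
def barmask(n,im,roi):
    x0,y0,x1,y1=roi;m=np.zeros(im.shape[:2],np.uint8)
    s=im[y0:y1,x0:x1]; m[y0:y1,x0:x1]=(s.min(2)>222)*255
    return m
def measure(n,im,roi,z=.105):
    m=barmask(n,im,roi);m=cv2.morphologyEx(m,cv2.MORPH_CLOSE,np.ones((5,5)))
    c=max(cv2.findContours(m,0,2)[0],key=cv2.contourArea)
    P=plane(n,c[:,0],z)[:,:2]*1000
    r=cv2.minAreaRect(P.astype(np.float32)); return r,c
E
python3 - <<'E'
from h import *
t=cv2.imread("pics/top0.png");s=cv2.imread("pics/scene0.png")
for n,im,roi in(("top",t,(238,135,345,210)),("scene",s,(270,210,400,242))):
    r,c=measure(n,im,roi);print(n,r,cv2.boundingRect(c))
# plate from top: grey mask
g=cv2.cvtColor(t,cv2.COLOR_BGR2HSV); print(t[215,230],t[185,200],t[150,400],t[170,290],t[130,345])
a=cv2.resize(s[200:300,190:480],None,fx=2.75,fy=2.75,interpolation=2)
b=cv2.resize(t[110:250,170:410],None,fx=2.2,fy=2.2,interpolation=2)
o=np.zeros((a.shape[0]+b.shape[0],800,3),np.uint8);o[:a.shape[0],:a.shape[1]]=a[:,:800];o[a.shape[0]:,:b.shape[1]]=b
cv2.imwrite("pics/c1.png",o);print(o.shape)
E
```

```text
top ((501.9302062988281, 8.653045654296875), (130.23074340820312, 279.6162414550781), 22.349082946777344) (238, 135, 107, 75)
scene ((531.4672241210938, 20.81658935546875), (24.154932022094727, 206.49078369140625), 21.768566131591797) (278, 224, 110, 9)
[228 228 228] [227 226 226] [120 115 112] [203 200 199] [230 230 230]
(583, 800, 3)
```

View pics/c1.png

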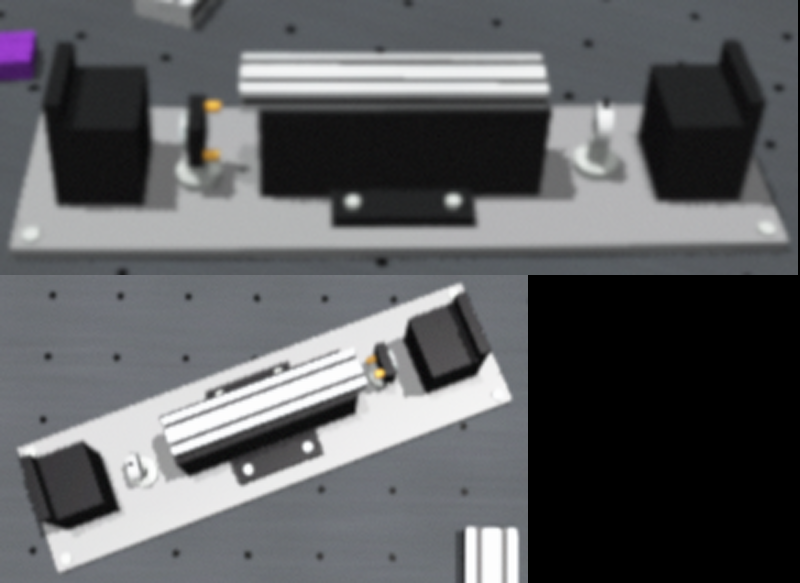

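The crop shows the mirror: a square black frame with orange knobs at top (343,150), scene (262,248). The white disc iris is at top (233,197), scene (407,250). The bar must therefore go toward world -y, the right side in the top view.

```bash
python3 - <<'E'
from h import *
t=cv2.imread("pics/top0.png")
m=((t.min(2)>150)*255).astype(np.uint8);m[:105]=0;m[252:]=0;m[:,:172]=0;m[:,410:]=0
c=max(cv2.findContours(m,0,2)[0],key=cv2.contourArea)
P=plane("top",c[:,0],.012)[:,:2]*1000
r=cv2.minAreaRect(P.astype(np.float32));print("plate",r)
C=np.array([[242.7,176],[330,143],[336,161],[249.5,192.7]])
B=plane("top",C,.105)*1000
print(B.round(),B.mean(0),[np.linalg.norm(B[i]-B[(i+1)%4]) for i in range(4)])
D=B[1]-B[0]+B[2]-B[3];print(np.degrees(np.arctan2(D[1],D[0])))
S=np.array([[240,80+20],[548,95],[541,53],[244,55]])
S=np.array([[238,95],[550,95],[541,53],[242,53]])/2.75+[190,200]
B=plane("scene",S,.105)*1000
print(B.round(),B.mean(0),[np.linalg.norm(B[i]-B[(i+1)%4]) for i in range(4)])
# riser stop top inner/outer edges z=.105 (12+71.5+21.5): stop tops, crop pts
for n,p in(("top",[[462,293-275+0],[487,352-275],[20,455-275],[47,527-275]]),):
    print((plane(n,np.array(p)/2.2+[170,110],.105)*1000).round())
E
```

```text
plate ((520.77978515625, 24.4320068359375), (151.41055297851562, 541.2074584960938), 22.156198501586914)
[[500. 122. 105.]
 [580. -71. 105.]
 [538. -85. 105.]
 [463. 105. 105.]] [520.102204    17.64099054 105.        ] [np.float64(209.0267734011033), np.float64(43.9309664512704), np.float64(204.62090955398975), np.float64(41.265573048404974)]
-68.01753127451472
[[588. -69. 105.]
 [511. 125. 105.]
 [467. 109. 105.]
 [545. -86. 105.]] [528.04071853  19.78446338 105.        ] [np.float64(209.50118778377941), np.float64(46.39903079223169), np.float64(209.2598533549469), np.float64(45.973238466065844)]
[[ 640. -184.  105.]
 [ 577. -209.  105.]
 [ 462.  262.  105.]
 [ 390.  229.  105.]]
```

```bash
python3 - <<'E'
from h import *
for n in("scene","top"):
    p=imaging.camera_params(n)
    P=np.array([[.243,.603,.404],[.243,.603,.23],[.243,.603,0],[0,0,0],[.47,.15,.1],[.38,.33,.23]])
    print(n,cv2.projectPoints(P,p["rvec"],p["tvec"],p["K"],np.array([p["k1"],0,0,0]))[0][:,0].round())
E
```

```text
scene [[696.  78.]
 [661. 160.]
 [618. 249.]
 [384. 148.]
 [407. 227.]
 [522. 165.]]
top [[-164.  304.]
 [ -43.  294.]
 [  47.  287.]
 [ 294.  402.]
 [ 230.  190.]
 [ 114.  222.]]
```

Call:
carry_out:
  targets:
    - [0,0,0.04,0,0,0,0]
    - [0,0,0.08,0,0,0,0]
    - [0.225,-0.453,0.05,0,0,-0.802,0]
    - [0.225,-0.453,0.05,0,0,-0.802,0]
    - [0.225,-0.453,0.05,0,0,-0.802,0]
    - [0.225,-0.453,0.05,0,0,-0.802,0]
    - [0.225,-0.453,0.05,0,0,-0.802,0]
    - [0.225,-0.453,0.05,0,0,-0.802,0]
    - [0.225,-0.453,0.05,0,0,-0.802,0]
    - [0.225,-0.453,0.05,0,0,-0.802,0]
    - [0.225,-0.453,0.05,0,0,-0.802,0]
    - [0.225,-0.453,0.05,0,0,-0.802,0]

```text
time_s: 1.1
ee_pos: [0.428, 0.2285, 0.4598]
orientation: [[-0.377, 0.926, -0.001], [0.926, 0.377, -0.0], [0.0, -0.001, -1.0]]
wrist_force: [1.2, 0.9, 0.1]
gripper_width: -0.001
finger_force: 0.0
```

Call:
carry_out:
  targets:
    - [0.03,-0.06,-0.04,0,0,0,0]
    - [0.03,-0.06,-0.08,0,0,0,0]
    - [0.03,-0.06,-0.11,0,0,0,0]
    - [0.03,-0.06,-0.11,0,0,0,0]
    - [0.03,-0.06,-0.11,0,0,0,0]
    - [0.03,-0.06,-0.11,0,0,0,0]
    - [0.03,-0.06,-0.11,0,0,0,0]

```text
time_s: 1.68
ee_pos: [0.4582, 0.1712, 0.3511]
orientation: [[-0.378, 0.926, 0.002], [0.926, 0.378, 0.001], [0.0, 0.002, -1.0]]
wrist_force: [0.2, -0.5, -0.5]
gripper_width: 0.002
finger_force: 0.0
```

```bash
python3 - <<'E'
from h import *
from bench import ctrl
s=ctrl.sense();p=s["ee_pos"]*1000;print(s["time_s"],p)
u=np.array([.377,-.926]);d=p[:2]-[520.8,24.4];print("s,lat",d@u,d@[.926,.377],"tip z",p[2]-173.4, s["wrist_force"])
t=imaging.camera("top");q=imaging.camera("scene")
o=np.vstack([cv2.resize(q[180:300,190:480],None,fx=2.2,fy=2.2),np.pad(cv2.resize(t[100:250,170:410],None,fx=2.2,fy=2.2),((0,0),(0,110),(0,0)))])
cv2.imwrite("pics/c2.png",o[:,:,::-1])
E
```

```text
1.6833 [458.1753355  171.18399366 351.11577928]
s,lat -159.5314766436537 -2.6528737190972262 tip z 177.71577928493608 [ 0.24935297 -0.53165866 -0.49015088]
```

View pics/c2.png

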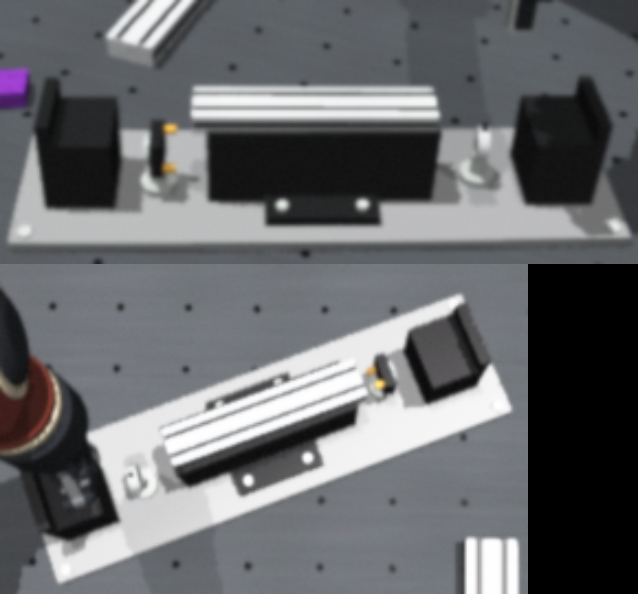

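The view shows the tool above the iris-side riser, with its tip at about (426,189) in the scene picture. The bar, mirror and iris have not moved. I'll go down behind the bar's iris-side end.

Call:
carry_out:
  targets:
    - [0.007,-0.013,0,0,0,0,0]
    - [0.013,-0.026,0,0,0,0,0]
    - [0.013,-0.026,-0.02,0,0,0,0]
    - [0.013,-0.026,-0.04,0,0,0,0]
    - [0.013,-0.026,-0.06,0,0,0,0]
    - [0.013,-0.026,-0.075,0,0,0,0]
    - [0.013,-0.026,-0.082,0,0,0,0]
    - [0.013,-0.026,-0.082,0,0,0,0]
    - [0.013,-0.026,-0.082,0,0,0,0]

```text
time_s: 2.53
ee_pos: [0.4712, 0.1448, 0.2688]
orientation: [[-0.377, 0.926, 0.001], [0.926, 0.377, 0.001], [0.0, 0.002, -1.0]]
wrist_force: [-0.2, -0.4, -0.0]
gripper_width: -0.001
finger_force: 0.0
```

```bash
cat >> h.py <<'E'
def where(pic=None):
    from bench import ctrl
    s=ctrl.sense();p=s["ee_pos"]*1000
    u=np.array([.377,-.926]);d=p[:2]-[520.8,24.4];f=s["wrist_force"]
    print(s["time_s"],"s,lat",d@u,d@[.926,.377],"tip z",p[2]-173.4,"F",f, "Fu",f[:2]@u)
    if pic:
        t=imaging.camera("top");q=imaging.camera("scene")
        o=np.vstack([cv2.resize(q[180:300,190:480],None,fx=2.2,fy=2.2),np.pad(cv2.resize(t[100:250,170:410],None,fx=2.2,fy=2.2),((0,0),(0,110),(0,0)))])
        cv2.imwrite(pic,o[:,:,::-1])
E
python3 -c "
from h import *
where('pics/c3.png')"
```

```text
2.5333 s,lat -130.23186281336072 -0.5625585730148367 tip z 95.43658473735749 F [-0.166171   -0.35173874 -0.00917743] Fu 0.2630636122333156
```

View pics/c3.png

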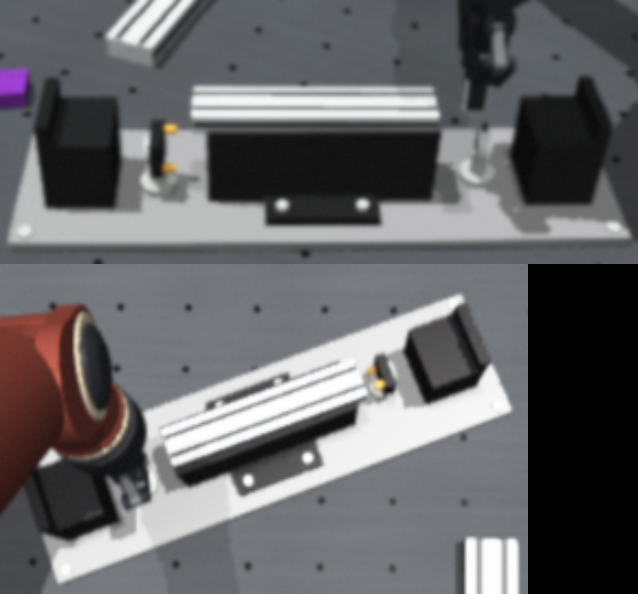

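The shut fingertips are beside the bar's end at crop (475,105), above the iris and with a gap to the bar at x 440. I'll push now.

Call:
carry_out:
  targets:
    - [0.002,-0.005,-0.002,0,0,0,0]
    - [0.005,-0.012,-0.002,0,0,0,0]
    - [0.007,-0.017,-0.002,0,0,0,0]
    - [0.009,-0.022,-0.002,0,0,0,0]
    - [0.011,-0.027,-0.002,0,0,0,0]
    - [0.013,-0.032,-0.002,0,0,0,0]
    - [0.0155,-0.038,-0.002,0,0,0,0]
    - [0.018,-0.044,-0.002,0,0,0,0]
    - [0.0205,-0.05,-0.002,0,0,0,0]
    - [0.023,-0.056,-0.002,0,0,0,0]
    - [0.0255,-0.062,-0.002,0,0,0,0]
    - [0.028,-0.068,-0.002,0,0,0,0]

```text
time_s: 3.63
ee_pos: [0.4986, 0.0777, 0.2664]
orientation: [[-0.378, 0.926, -0.001], [0.926, 0.378, 0.003], [0.003, 0.0, -1.0]]
wrist_force: [-2.2, 4.7, 3.1]
gripper_width: 0.001
finger_force: 2.7
```

```bash
python3 -c "
from h import *
where('pics/c4.png')"
```

```text
3.6333 s,lat -57.709106515080705 -0.47771714036158863 tip z 93.03536753485227 F [-2.21990047  4.71607183  3.11668972] Fu -5.203984990529936
```

View pics/c4.png

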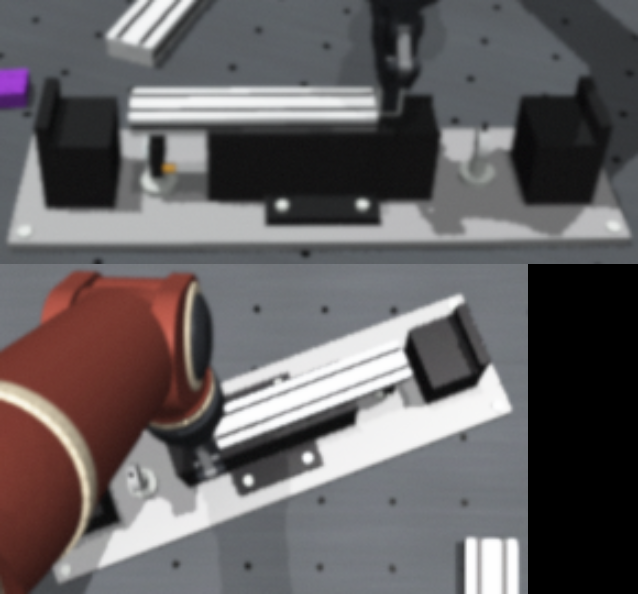

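The bar is sliding as intended: its front end is at scene crop (128,105), over the mirror gap. Contact force is about 5 N.

Call:
carry_out:
  targets:
    - [0.0015,-0.0037,0,0,0,0,0]
    - [0.003,-0.0074,0,0,0,0,0]
    - [0.0045,-0.011,0,0,0,0,0]
    - [0.006,-0.0148,0,0,0,0,0]
    - [0.0075,-0.0185,0,0,0,0,0]
    - [0.009,-0.022,0,0,0,0,0]
    - [0.0105,-0.026,0,0,0,0,0]
    - [0.012,-0.0295,0,0,0,0,0]
    - [0.0135,-0.033,0,0,0,0,0]
    - [0.015,-0.037,0,0,0,0,0]
    - [0.0165,-0.0405,0,0,0,0,0]
    - [0.018,-0.044,0,0,0,0,0]

```text
time_s: 4.73
ee_pos: [0.5164, 0.034, 0.2662]
orientation: [[-0.378, 0.926, -0.002], [0.926, 0.378, 0.003], [0.003, -0.001, -1.0]]
wrist_force: [-2.2, 5.5, 5.1]
gripper_width: -0.003
finger_force: 2.9
```

```bash
python3 -c "
from h import *
where('pics/c5.png')"
```

```text
4.7333 s,lat -10.517541595650417 -0.4895257535543948 tip z 92.84542507541161 F [-2.23176367  5.47063547  5.13120843] Fu -5.90718335279642
```

View pics/c5.png

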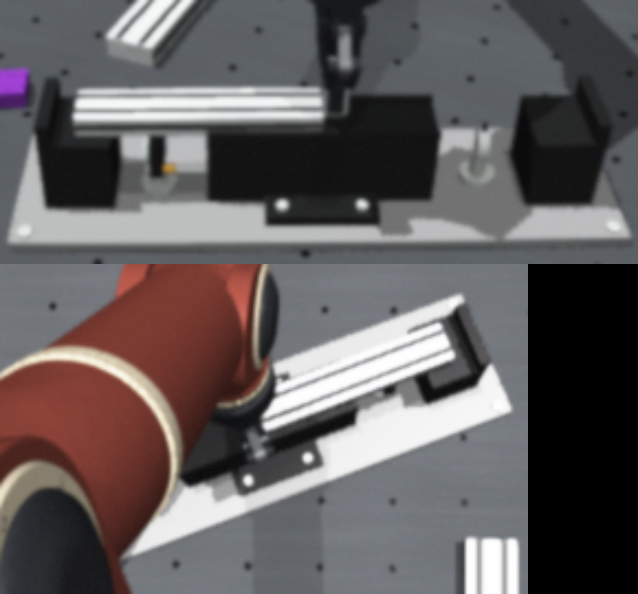

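The bar now lies on the landing. Its front end is at scene crop (73,105) and the stop's inner face at about (58,105), so roughly 13 mm remain. I'll do that in fine steps, watching the force.

Call:
carry_out:
  targets:
    - [0.0008,-0.0019,0,0,0,0,0]
    - [0.0015,-0.0037,0,0,0,0,0]
    - [0.0023,-0.0056,0,0,0,0,0]
    - [0.003,-0.0074,0,0,0,0,0]
    - [0.0034,-0.0083,0,0,0,0,0]
    - [0.0034,-0.0083,0,0,0,0,0]

```text
time_s: 5.33
ee_pos: [0.5199, 0.0251, 0.2661]
orientation: [[-0.378, 0.926, -0.001], [0.926, 0.378, 0.002], [0.002, -0.0, -1.0]]
wrist_force: [-1.5, 4.2, 4.2]
gripper_width: 0.001
finger_force: 2.4
```

Call:
carry_out:
  targets:
    - [0.0004,-0.0009,0,0,0,0,0]
    - [0.0008,-0.0018,0,0,0,0,0]
    - [0.0011,-0.0028,0,0,0,0,0]
    - [0.0011,-0.0028,0,0,0,0,0]

```text
time_s: 5.67
ee_pos: [0.521, 0.0222, 0.2661]
orientation: [[-0.378, 0.926, -0.001], [0.926, 0.378, 0.001], [0.002, -0.0, -1.0]]
wrist_force: [-2.0, 5.4, 4.1]
gripper_width: 0.003
finger_force: 2.7
```

Call:
carry_out:
  targets:
    - [0.0004,-0.0009,0,0,0,0,0]
    - [0.0008,-0.0018,0,0,0,0,0]
    - [0.0008,-0.0018,0,0,0,0,0]

```text
time_s: 5.92
ee_pos: [0.5218, 0.0203, 0.2661]
orientation: [[-0.377, 0.926, -0.001], [0.926, 0.377, 0.001], [0.002, -0.0, -1.0]]
wrist_force: [-0.9, 4.1, 3.9]
gripper_width: 0.0
finger_force: 2.6
```

Call:
carry_out:
  targets:
    - [0.0004,-0.0009,0,0,0,0,0]
    - [0.0008,-0.0018,0,0,0,0,0]
    - [0.0008,-0.0018,0,0,0,0,0]

```text
time_s: 6.17
ee_pos: [0.5226, 0.0185, 0.2661]
orientation: [[-0.377, 0.926, -0.001], [0.926, 0.377, 0.001], [0.002, -0.0, -1.0]]
wrist_force: [-2.3, 5.0, 4.1]
gripper_width: -0.001
finger_force: 2.6
```

Call:
carry_out:
  targets:
    - [0.0004,-0.0009,0,0,0,0,0]
    - [0.0008,-0.0018,0,0,0,0,0]
    - [0.0008,-0.0018,0,0,0,0,0]

```text
time_s: 6.42
ee_pos: [0.5235, 0.0167, 0.266]
orientation: [[-0.377, 0.926, -0.001], [0.926, 0.377, 0.001], [0.001, -0.0, -1.0]]
wrist_force: [-2.1, 4.3, 4.0]
gripper_width: 0.002
finger_force: 2.6
```

```bash
python3 -c "
from h import *
where('pics/c6.png')"
```

```text
6.4167 s,lat 8.175008952048707 -0.4626039700171793 tip z 92.64684694215882 F [-2.14464673  4.33198989  3.98500981] Fu -4.8199544531183
```

View pics/c6.png

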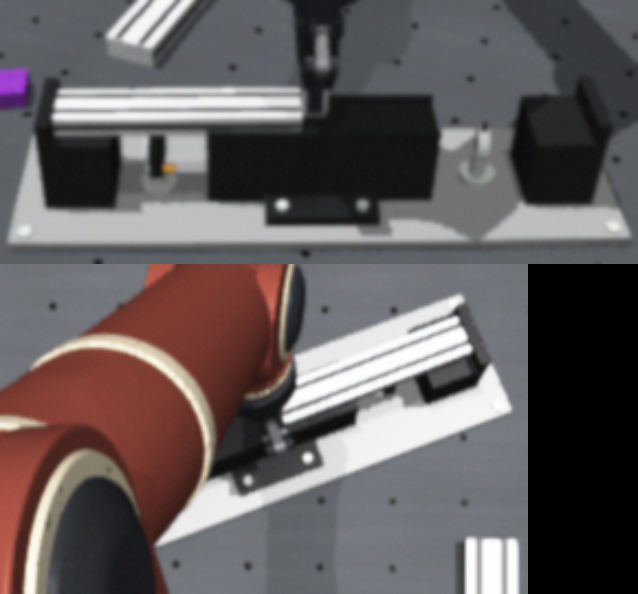

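The bar's front end is at scene crop (53,105), almost at the stop. The force is still only about 5 N, so there is no contact yet. I'll keep making small steps until it rises.

Call:
carry_out:
  targets:
    - [0.0004,-0.0009,0,0,0,0,0]
    - [0.0008,-0.0018,0,0,0,0,0]
    - [0.0008,-0.0018,0,0,0,0,0]

```text
time_s: 6.77
ee_pos: [0.5242, 0.015, 0.266]
orientation: [[-0.377, 0.926, -0.001], [0.926, 0.377, 0.001], [0.002, -0.001, -1.0]]
wrist_force: [-1.8, 5.0, 5.0]
gripper_width: -0.0
finger_force: 2.7
```

Call:
carry_out:
  targets:
    - [0.0004,-0.0009,0,0,0,0,0]
    - [0.0004,-0.0009,0,0,0,0,0]

```text
time_s: 6.93
ee_pos: [0.5244, 0.0148, 0.2661]
orientation: [[-0.378, 0.926, -0.002], [0.926, 0.378, 0.003], [0.003, -0.001, -1.0]]
wrist_force: [-2.2, 6.0, 4.7]
gripper_width: -0.005
finger_force: 3.5
```

Call:
carry_out:
  targets:
    - [0.0004,-0.0009,0,0,0,0,0]
    - [0.0004,-0.0009,0,0,0,0,0]

```text
time_s: 7.1
ee_pos: [0.5245, 0.0146, 0.2661]
orientation: [[-0.379, 0.926, -0.003], [0.926, 0.379, 0.004], [0.005, -0.002, -1.0]]
wrist_force: [-3.6, 8.3, 6.1]
gripper_width: -0.0
finger_force: 4.2
```

The arm has stalled while the force climbs to about 9 N, so the bar is against the stop. I'll back off along the channel, then go up.

Call:
carry_out:
  targets:
    - [-0.001,0.0025,0,0,0,0,0]
    - [-0.003,0.0075,0,0,0,0,0]
    - [-0.006,0.015,0,0,0,0,0]
    - [-0.01,0.025,0,0,0,0,0]
    - [-0.01,0.025,0.03,0,0,0,0]
    - [-0.01,0.025,0.07,0,0,0,0]
    - [-0.01,0.025,0.11,0,0,0,0]
    - [-0.02,0.06,0.15,0,0,0,0]
    - [-0.035,0.1,0.15,0,0,0,0]
    - [-0.05,0.14,0.15,0,0,0,0]
    - [-0.065,0.18,0.15,0,0,0,0]
    - [-0.065,0.18,0.15,0,0,0,0]

```text
time_s: 8.1
ee_pos: [0.4569, 0.1996, 0.416]
orientation: [[-0.387, 0.922, -0.002], [0.922, 0.387, 0.005], [0.005, 0.0, -1.0]]
wrist_force: [-1.1, 0.1, 0.6]
gripper_width: -0.002
finger_force: 0.0
```

```bash
python3 -c "
from h import *
where('pics/c7.png')"
```

```text
8.1 s,lat -186.36506600247938 6.9040071015383 tip z 242.63707385104024 F [-1.08731424  0.11501405  0.64100623] Fu -0.5164204822066182
```

View pics/c7.png

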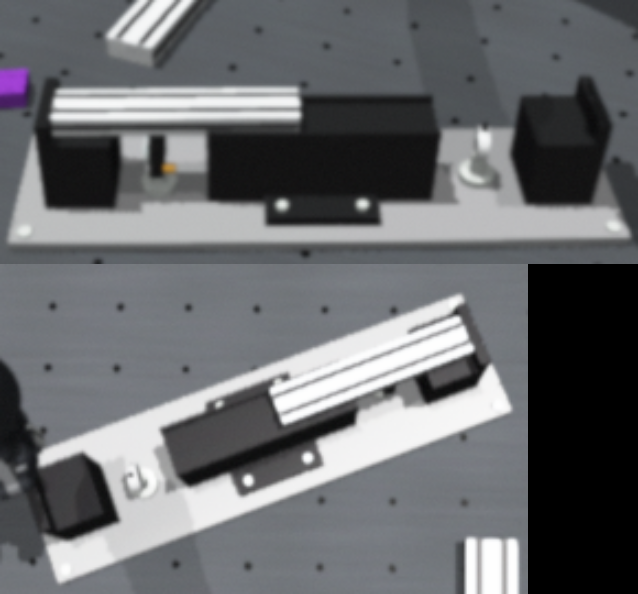

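The bar's end meets the stop at scene crop (52,105), top crop (468,335). The mirror and iris have not moved. One quick number check before handing in.

```bash
python3 - <<'E'
from h import *
b=np.array([[270,392],[462,317],[474,350],[283,424]],float)
B=plane("top",(b-[0,264])/2.2+[170,100],.1045)[:,:2]*1000
u=np.array([.377,-.926]);l=np.array([.926,.377]);d=B-[520.8,24.4]
print("s",d@u,"lat",d@l,"yaw",((d[1]-d[0])@l/((d[1]-d[0])@u)),((d[2]-d[3])@l/((d[2]-d[3])@u)))
a=cv2.imread("pics/c3.png").astype(int);e=cv2.imread("pics/c7.png").astype(int)
# orig bar same way
b=np.array([[160,430],[352,361],[366,397],[176,467]],float)
B=plane("top",(b-[0,264])/2.2+[170,100],.105)[:,:2]*1000;d=B-[520.8,24.4]
print("start s",d@u,"lat",d@l)
E
```

```text
s [ 20.09988011 232.74374195 230.49554496  20.6966677 ] lat [ 15.89425491  18.98090371 -18.23099881 -20.2580665 ] yaw 0.014515579112469632 0.009661956814244194
start s [-97.75001009 109.83712456 109.21881701 -95.21892594] lat [ 18.88088162  16.03519255 -24.54258652 -22.99234294]
```

The bar's end is at about s = 231 mm and its lateral offset is about 1 mm. Yaw is about 0.01 rad, well within limits.

```bash
python3 -c "
from bench import ctrl
print(ctrl.finish_job())"
```

```text
the job is handed in; nothing more can be done
None
```

I slid the bar along its channel until it met the mirror-side riser's stop, left it lying across channel and riser with the mirror and iris visibly unmoved, backed the arm clear, and handed in at about 8 s (the hand-in returned no verdict).

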